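# Discharge the test dock, draw a module and hold its connector to the inspection scope

## Task

Discharge the test dock by pressing its red paddle right down to its stop for a moment and letting it spring up again, then draw the module with the yellow tab straight up out of its bay. Tip it over and hold it raised in front of the inspection scope, on the lens's axis, its brass connector edge squarely facing the lens about 100 mm away, and finish while still gripping it there, motionless. Do not touch the scope, and leave the grey-tabbed module in its bay and the other things on the bench alone.

Things in the scene. Friction and masses are not known exactly. Their poses are not given: they have to be found in the camera images.
- module_tab (a point): Centre of the yellow grip tab on top of the module to be inspected. The tab is 44 mm (x) by 12 mm (y) by 46 mm tall; pinch it across y. The module's body begins 23 mm below this point. Axes: z runs from the connector up to the tab, x along the wide side, y through the thickness. It stands upright in one of the dock's two bays.
- module_edge (a point): Middle of the lower face of that module's brass connector, 118 mm below the tab centre along the module's z; same axes.
- module: The yellow-tabbed module as a whole, about 0.17 kg (varies); origin and axes as module_edge. From below: brass connector 50 (x) by 6 by 10 mm, finned body with a green board 70 by 24 by 85 mm, yellow tab. It sits loosely in its bay (2 mm play all round, nothing latches it) and lifts straight out.
- other_tab (a point): Centre of the grey tab of the other module, same shape, in the other bay, 110 mm away along the dock's y; stays where it is.
- other_module: The grey-tabbed module as a whole; origin at the middle of its connector's lower face.
- dock: Grey test dock fixed to the bench, 105 mm (x) by 200 mm (y) by 55 mm tall; origin under the middle of the block, z up. Two bays 45 mm deep (floor 10 mm above the bench) at y = +55 and -55 mm; either module may be in either bay. A 12 mm thick, 100 mm wide apron carrying the red paddle projects from the block on its -x side, to x = -175 mm.
- paddle (a joint): Angle (rad) of the red paddle, a plate 84 mm long, 64 mm wide, hinged on the apron 80 mm from the dock's origin along its -x, 28 mm above the bench, parallel to the dock's y. 0 = up, rising by 0.28 rad from the hinge towards -x; 0.26 = down on its stop. Spring return; about 9 N straight down at paddle_pad brings it to the stop.
- paddle_pad (a point): Middle of the ribbed pressing area on the paddle's upper face, 60 mm from the hinge, about 48 mm above the bench when up and 16 mm lower when on the stop.
- scope_head: Barrel and ring light of the inspection scope, fixed; origin at the centre of the lens's front face, 115 mm above the bench; its z axis is the lens's axis pointing out of the lens, 45 degrees upward and roughly towards the robot. The ring light has radius 36 mm and the barrel runs 100 mm back (-z).
- scope: The whole scope with stand and base, fixed to the bench; the lens lies 50 mm along its +x and 115 mm up from its origin; the base reaches from 40 to 160 mm along +x, 100 mm wide.
- focus (a point): Point on the lens's axis, 100 mm in front of the lens, where the middle of the connector edge belongs; same axes as scope_head. The module's z axis must lie along this z axis (tab farther from the lens than the connector); how the module is rolled about it does not matter.
- multimeter: Bystander: yellow multimeter lying on the bench, 150 by 75 by 43 mm, origin under its middle.
- screwdriver: Bystander: screwdriver lying on the bench near the robot.
- tape: Bystander: blue roll of tape, 90 mm across, 19 mm high.
- jar: Bystander: amber glass jar, 56 mm across, 70 mm high.
- parts_bin: Bystander: red open bin, 130 by 100 by 55 mm.
- capacitor: Bystander: blue can capacitor standing upright, 35 mm across, 50 mm high.

How it is judged:
By the outcome, as a careful person would: the job done as asked, in the order asked, and still so for the second after the job is handed in, while the arm keeps its last pose, push and grip.
It also fails if it takes over 51 s, if anything falls off the work surface, if the arm or the gripper's body presses on something with over 40 N, if the wrist force passes 120 N, or if a joint passes its speed limit or range.

## Robot

A 6-joint arm with a two-finger parallel gripper is mounted at the origin on the work surface. World frame = base frame: x ahead of the robot, y to its left, z up, the work surface at z = 0. Lengths are in mm, angles in rad, forces in N, time in s.
With the tool pointing down it reaches from about 275 to 825 mm from the base axis. Payload 4.9 kg.
Tool frame: the origin (TCP) lies at the very end of the fingers, on their centre line; the grasp point (between the pads) lies 19 mm behind it; z points along the fingers, y is the line along which they close (so a half turn about z gives the same grasp; the last joint's range is limited). The gripper opens to 85 mm and grips with 20 to 120 N. Pads are 22 mm wide; open, the fingers measure 114 mm over their backs; the gripper's body (76 mm by 85 mm) begins 54 mm behind the grasp point. The pads swing forward as they close: fully open they stand 13 mm farther back than shut.
Start: joints at [0.984, 0.326, -0.193, 1.052, 0, 1.437], TCP at [240.614, 494.594, 231.281] pointing down, gripper open.
Joint ranges: [-2.65, 2.65], [-0.97, 1.79], [-1.3, 1.35], [-1.93, 2.1], [-1.47, 1.37], [-3.14, 3.14]. Speed limits (rad/s): [2.57, 2.57, 3.14, 3.14, 3.14, 3.14].

## Interface

Orientations are given as [roll, pitch, yaw] about the fixed x, y, z axes, in that order (R = Rz(yaw) Ry(pitch) Rx(roll)).
In Python, from bench import bot, solve_ik, imaging gives the robot as it stands. Calls block until the motion is done:
- bot.move_ptp(position, orientation): joint-space move of the TCP to a pose.
- bot.movel(position, rot=None, max_speed=150, threshold=None): straight line of the TCP; rot=None keeps the orientation; max_speed is the mean speed in mm/s. With threshold (N) it stops when the force on the tool has changed by that much, and returns True; else False.
- bot.move_j(angles): joint-space move.
- bot.grip(opening, effort=None): opening from 0.0 (shut) to 1.0 (fully open); effort is the grip in N (None keeps the last); returns when the fingers have stopped.
- bot.dwell(seconds).
- solve_ik(position, orientation): joint angles nearest the present ones, or None.
- bot.get_state(): the state.
- imaging.capture(name): name is "scene" or "top"; returns the picture (400x640x3 uint8, blue, green, red); there is no depth.
- imaging.camera_model(name): a dict with "K" (3x3 intrinsics, pixels), "k1" (the pictures are not rectified: a ray, as slopes to the right and down, at radius r is drawn at 1 + k1 r^2 times it, then the intrinsics apply), "position" and "rotation" of the camera in the world. Camera axes: x right, y up, looking along -z (the intrinsics and any distortion apply to the point x, -y, -z); pixel columns grow to the right and rows downward; lengths in mm; the calibration is good to about 2 mm. A picture is of the moment at which its call begins. camera_model takes no time and is no camera call.
A pose or a line that the arm cannot do raises bot.IKError and nothing moves.
- bot.sign_off(): hands the job in; it is judged then, once.
The state is a dict: "t": time; "qpos": joint angles; "joint_velocities": joint speeds; "effort": joint torques, N m; "tcp_pos": TCP position; "orientation": TCP orientation; "contact_force": force on the tool from outside, world axes, zero at the start; "wrist_torque": the same for the moment, N m; "opening": opening from 0.0 (shut) to 1.0 (fully open); "gripper_force": force on a finger pad.
Only numpy, scipy, OpenCV 4.12 (cv2) and the standard library are available. Lean on these libraries where they do the work, as an engineer would, in place of code of your own. Each camera call takes 0.05 s, during which the arm holds its last target. There are 200 camera calls.

## Working session

There is one attempt and no reset: what is moved stays moved. The work goes in short steps, each a Python script; the robot and the scene stay as the last script left them, time stands still between calls to the robot, and variables do not carry over. Pictures are saved under pics/ and viewed, at most 10 in all, crops included, and the job is handed in when it is done.

```bash
ls; mkdir -p pics; python3 - <<'E'
from bench import bot, imaging
import cv2, numpy as np
for n in("scene","top"):
    im=imaging.capture(n); cv2.imwrite(f"pics/{n}0.png",im)
    m=imaging.camera_model(n); print(n,{k:np.round(np.array(v),4).tolist() for k,v in m.items()})
s=bot.get_state(); print(s)
E
```

```text
pics
scene {'K': [[460.3731, 0.0, 320.9747], [0.0, 460.3731, 203.7093], [0.0, 0.0, 1.0]], 'k1': -0.0463, 'position': [1383.3631, 267.7695, 1053.1976], 'rotation': [0.7248, -0.0173, 1.9028]}
top {'K': [[511.3179, 0.0, 323.0304], [0.0, 511.3179, 193.3088], [0.0, 0.0, 1.0]], 'k1': -0.0215, 'position': [513.709, -5.9095, 1462.9231], 'rotation': [0.0568, 0.0046, -1.5583]}
{'t': 0.1, 'qpos': array([ 9.83769214e-01,  3.26904657e-01, -1.93477312e-01,  1.05202395e+00,
        1.15550422e-05,  1.43656345e+00]), 'joint_velocities': array([-0.00052635, -0.00110759,  0.0015502 , -0.00161552, -0.00029136,
        0.00050661]), 'effort': array([ 9.67832057e-04, -4.44239902e+01,  2.63037765e+01,  7.83689611e-03,
       -1.05491019e-04,  1.18828382e-06]), 'tcp_pos': array([240.32091451, 494.1295056 , 230.56364713]), 'orientation': array([-3.13999908e+00, -2.26863361e-04,  2.68879822e+00]), 'contact_force': array([0.85605756, 0.12735944, 1.17694603]), 'wrist_torque': array([ 0.04081299,  0.02092595, -0.00894047]), 'gripper_force': 0.0, 'opening': 0.9996126153394067}
```

View pics/scene0.png

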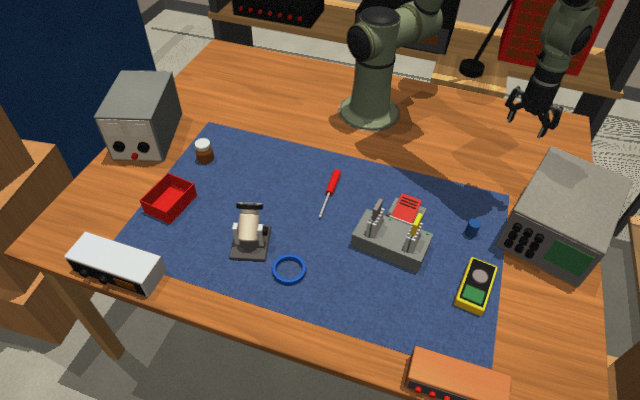

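View pics/top0.png

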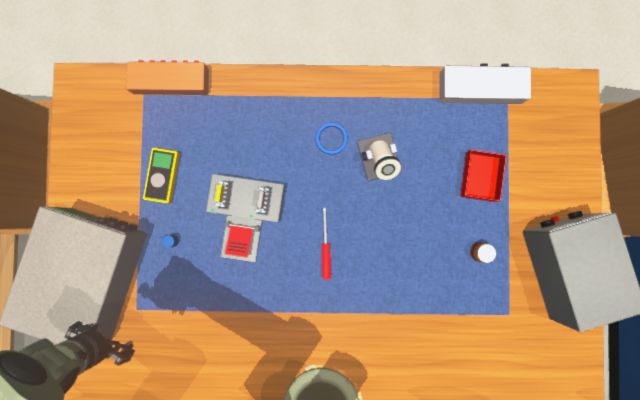

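Scene: the yellow tab is at about (417,225) in the scene view and (222,192) in the top view. The grey tab is at (263,199) in top and the red paddle at (239,240), on the robot side. The scope lens is at (388,169) in top. I'll enlarge both views to get accurate points.

```bash
cat > h.py <<'E'
import numpy as np, cv2
from scipy.spatial.transform import Rotation as R
from bench import bot, imaging, solve_ik
CM={n:imaging.camera_model(n) for n in("scene","top")}
def proj(n,P):
    m=CM[n]; Rc=R.from_euler('xyz',m["rotation"]).as_matrix() if np.ndim(m["rotation"])==1 else np.array(m["rotation"])
    p=(np.atleast_2d(P)-m["position"])@Rc; s=p[:,:2]/-p[:,2:]; s[:,1]*=-1
    s=s*(1+m["k1"]*(s**2).sum(1,keepdims=True)); K=np.array(m["K"])
    return s*[K[0,0],K[1,1]]+K[:2,2]
def T(x,y,yaw,P): return R.from_euler('z',yaw).apply(P)+[x,y,0]
E
python3 - <<'E'
from h import *
a=cv2.imread("pics/top0.png")[125:270,195:415]; b=cv2.imread("pics/scene0.png")[185:275,225:440]
cv2.imwrite("pics/ta.png",cv2.resize(a,None,fx=3.6,fy=3.6,interpolation=cv2.INTER_CUBIC))
cv2.imwrite("pics/sa.png",cv2.resize(b,None,fx=3.7,fy=3.7,interpolation=cv2.INTER_CUBIC))
print(proj("top",[[0,0,0],bot.get_state()["tcp_pos"]]),proj("scene",[[0,0,0],bot.get_state()["tcp_pos"]]))
E
```

```text
[[321.03597213 405.35599155]
 [115.08142972 334.01960795]] [[369.0328446  111.63799696]
 [522.98153789 132.51302433]]
```

View pics/ta.png

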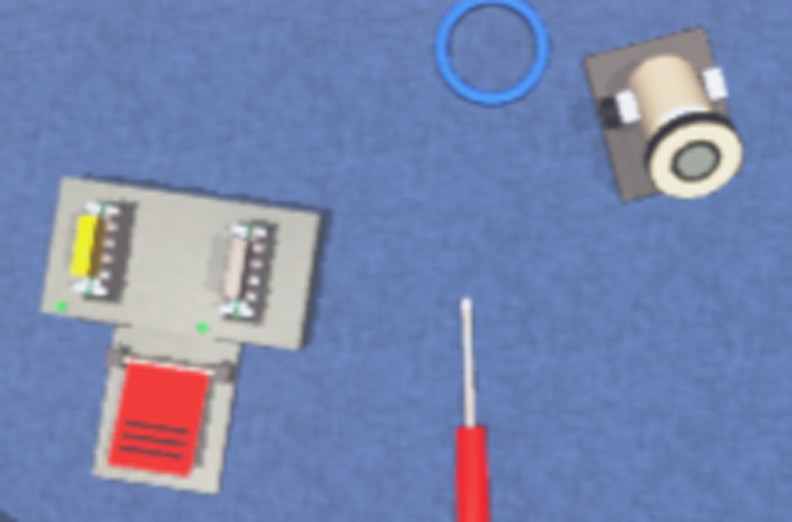

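View pics/sa.png

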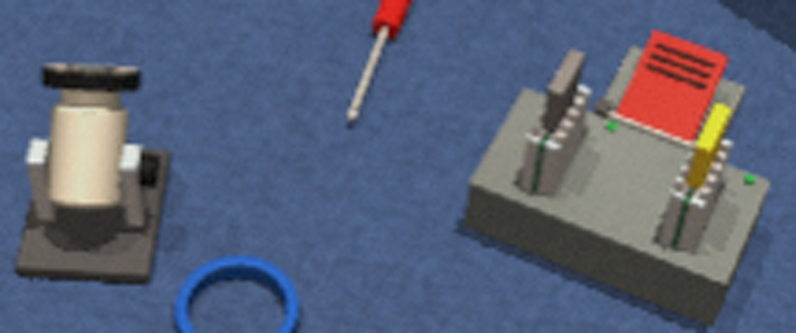

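```bash
cat > fit.py <<'E'
from h import *
from scipy.optimize import least_squares
t=lambda L:np.array(L)/3.6+[195,125]; s=lambda L:np.array(L)/3.7+[225,185]
D=np.array([[52.5,100,55],[52.5,-100,55],[-52.5,-100,55],[-52.5,100,55],[-175,50,12],[-175,-50,12]],float)
Dt=t([[63,177],[322,213],[301,349],[41,312],[93,474],[217,493]])
Dsi=[1,0,2,3]; Ds=s([[470,183],[722,283],[525,90],[770,183]])
f=lambda p:np.r_[(proj("top",T(*p,D))-Dt).ravel(),(proj("scene",T(*p,D[Dsi]))-Ds).ravel()]
r=least_squares(f,[450,200,-.1],x_scale=[10,10,.1],loss='soft_l1'); d=r.x
print("dock",d,np.round(f(d).reshape(-1,2),1).tolist())
St=t([[585,60],[703,28],[625,202],[697,160]]); Ss=s([[18,270],[150,277],[92,74]])
def S(h): return np.array([[160,50,h],[160,-50,h],[40,50,h],[50,0,115.]])
# scene: far (robot-remote) corners: image left = -y
def g(p):
    P=S(p[3]); Q=np.array([[160,-50,0],[160,50,0],[50,0,115.]])
    return np.r_[(proj("top",T(*p[:3],P))-St).ravel(),(proj("scene",T(*p[:3],Q))-Ss).ravel()]
r=least_squares(g,[470,-130,.2,12],x_scale=[10,10,.1,5],loss='soft_l1'); c=r.x
print("scope",c,np.round(g(c).reshape(-1,2),1).tolist())
np.save("poses.npy",[d,c[:3]])
def ring(c,r,z0):
    a=np.linspace(0,2*np.pi,24); n=np.array([-1,0,1])/2**.5; u=np.array([1,0,1])/2**.5; v=np.array([0,1,0])
    return T(*c[:3],np.array([50,0,115])+z0*n+r*(np.cos(a)[:,None]*u+np.sin(a)[:,None]*v))
def tab(y): return T(*d,np.array([[sx*22,y+sy*6,z] for z in(105,151) for sx,sy in((1,1),(1,-1),(-1,-1),(-1,1))]))
def pad():
    return T(*d,np.array([[-80-l*np.cos(.28),w,28+l*np.sin(.28)] for l,w in((0,32),(0,-32),(84,-32),(84,32))]))
ov=[]
for n,(x0,y0,w,h) in {"top":(195,125,220,145),"scene":(225,185,215,90)}.items():
    k=3.6; im=cv2.resize(cv2.imread(f"pics/{n}0.png")[y0:y0+h,x0:x0+w],None,fx=k,fy=k)
    for P in (T(*d,D[:4]),T(*d,D[[4,5]]),ring(c,36,0),ring(c,36,-100)[:1],T(*c[:3],np.array([[40,-50,c[3]],[40,50,c[3]],[160,50,c[3]],[160,-50,c[3]]])),tab(55)[4:],tab(-55)[4:],pad(),T(*c[:3],[[50,0,115],[50-70.7,0,185.7]])):
        q=((proj(n,P)-[x0,y0]+.5)*k).astype(int); cv2.polylines(im,[q],True,(255,0,255),1,cv2.LINE_AA)
    ov.append(im)
m=np.vstack(ov); cv2.imwrite("pics/ov.png",cv2.resize(m,None,fx=.7,fy=.7) if m.shape[0]>857 else cv2.resize(m,None,fx=600/m.shape[0],fy=600/m.shape[0]))
print("yellow tab",T(*d,[[0,55,128]]),"lens",T(*c[:3],[[50,0,115]]),"focus",T(*c[:3],[[50-70.7,0,185.7]]))
E
python3 fit.py
```

```text
dock [ 5.79344973e+02  2.16400604e+02 -1.33669858e-01] [[-0.1, -0.6], [-0.7, -0.1], [-0.6, -0.3], [0.1, -0.6], [-0.3, 0.2], [0.2, 0.1], [-0.7, -0.6], [0.6, 0.2], [-0.6, -1.1], [-0.2, -0.9]]
scope [ 6.06106990e+02 -1.85773607e+02  2.78017203e-01  7.37670082e+00] [[-0.5, -0.1], [0.3, -0.3], [-0.4, 0.7], [0.2, 0.6], [-0.3, 1.0], [0.0, 1.1], [-0.3, -2.6]]Traceback (most recent call last):
  File "fit.py", line 31, in <module>
    m=np.vstack(ov); cv2.imwrite("pics/ov.png",cv2.resize(m,None,fx=.7,fy=.7) if m.shape[0]>857 else cv2.resize(m,None,fx=600/m.shape[0],fy=600/m.shape[0]))
    return _nx.concatenate(arrs, 0, dtype=dtype, casting=casting)
           ~~~~~~~~~~~~~~~^^^^^^^^^^^^^^^^^^^^^^^^^^^^^^^^^^^^^^^
ValueError: all the input array dimensions except for the concatenation axis must match exactly, but along dimension 1, the array at index 0 has size 792 and the array at index 1 has size 774
```

```bash
sed -i 's|np.array(L)/3.6+\[195,125\]|(np.array(L)+.5)/3.6+[194.5,124.5]|; s|np.array(L)/3.7+\[225,185\]|(np.array(L)+.5)/3.7+[224.5,184.5]|; s|"scene":(225,185,215,90)|"scene":(222,180,220,95)|; s|^m=.*|m=np.vstack(ov); cv2.imwrite("pics/ov.png",cv2.resize(m,None,fx=598/m.shape[0],fy=598/m.shape[0],interpolation=cv2.INTER_AREA))|' fit.py; python3 fit.py
```

```text
dock [ 5.79888658e+02  2.16532988e+02 -1.35444937e-01] [[0.3, -0.5], [-0.3, 0.1], [-0.3, -0.0], [0.4, -0.5], [-0.0, 0.3], [0.4, 0.3], [-0.3, -0.1], [1.0, 0.7], [-0.2, -0.6], [0.2, -0.3]]
scope [ 6.07444088e+02 -1.85250777e+02  2.74752542e-01  2.82638974e+00] [[-0.2, -0.1], [0.5, -0.1], [-0.3, 0.7], [0.4, 0.4], [-0.2, 1.7], [0.2, 2.0], [0.0, -1.8]]
yellow tab [[587.31537356 271.02926208 128.        ]] lens [[ 655.5687067  -171.68533811  115.        ]] focus [[ 587.52049653 -190.86686809  185.7       ]]
```

View pics/ov.png

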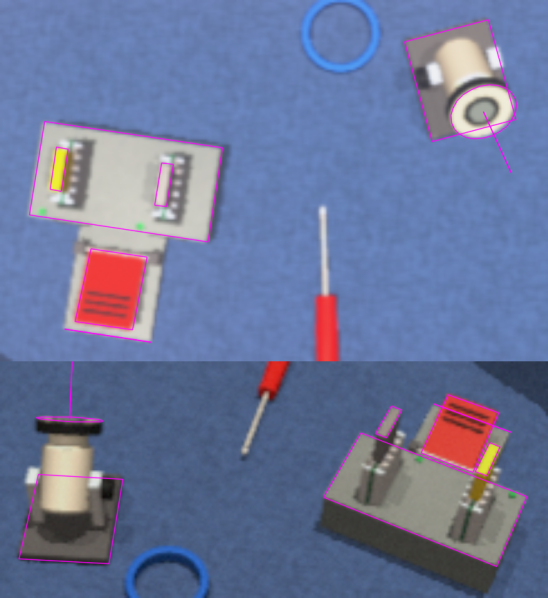

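The overlay matches the dock, tabs, paddle and ring light to within about a pixel. Next I'll check reach for the roll options, then press the paddle.

```bash
cat >> h.py <<'E'
import os
if os.path.exists("poses.npy"):
    d,c=np.load("poses.npy")
    lens=T(*c,[[50,0,115]])[0]; n=R.from_euler('z',c[2]).apply([-.5**.5,0,.5**.5]); focus=lens+100*n
    tabc=T(*d,[[0,55,128]])[0]; padp=T(*d,[[-80-60*np.cos(.28),0,48]])[0]
DOWN=[np.pi,0,d[2]+np.pi]
def endrot(phi): return (R.from_euler('z',c[2])*R.from_euler('y',-np.pi/4)*R.from_euler('z',phi)*R.from_euler('x',np.pi)).as_euler('xyz')
UP=4  # grasp this far above the tab centre
def endpos(extra=0): return focus+(118+UP-19+extra)*n
E
python3 - <<'E'
from h import *
print("pad",padp,"tab",tabc,"end",endpos(),endpos(70))
print(solve_ik(padp+[0,0,20],DOWN)); print([solve_ik(tabc+[0,0,UP-19+z],DOWN) for z in(60,0,165)])
for phi in np.arange(0,2*np.pi,np.pi/8):
    a,b=[solve_ik(endpos(e),endrot(phi)) for e in(0,70)]
    print(round(phi,2),None if a is None else a.round(2),None if b is None else b.round(2))
E
```

```text
pad [443.48614239 235.12183015  48.        ] tab [587.31537356 271.02926208 128.        ] end [ 517.40997651 -210.62972502  258.54267658] [ 469.76903507 -224.05882395  308.04015126]
[ 0.34033291  0.41689546 -0.53281804  0.62108282  0.          0.47577785]
[array([ 0.31832082,  0.54484405, -0.00293266,  1.02301962,  0.        ,
        0.45376576]), array([ 0.31832082,  0.59474886, -0.07918448,  0.89686298,  0.        ,
        0.45376576]), array([0.31832082, 0.49100848, 0.17731646, 1.25710431, 0.        ,
       0.45376576])]
0.0 [-0.89  0.06 -0.73  0.41  0.71  2.11] [-1.01 -0.03 -0.66  0.66  0.75  1.96]
0.39 [-0.89  0.06 -0.73  0.41  0.71  1.72] [-1.01 -0.03 -0.66  0.66  0.75  1.57]
0.79 [-0.89  0.06 -0.73  0.41  0.71  1.33] [-1.01 -0.03 -0.66  0.66  0.75  1.18]
1.18 [-0.89  0.06 -0.73  0.41  0.71  0.93] [-1.01 -0.03 -0.66  0.66  0.75  0.78]
1.57 [-0.89  0.06 -0.73  0.41  0.71  0.54] [-1.01 -0.03 -0.66  0.66  0.75  0.39]
1.96 [-0.89  0.06 -0.73  0.41  0.71  0.15] [-1.01 -0.03 -0.66  0.66  0.75 -0.  ]
2.36 [-0.89  0.06 -0.73  0.41  0.71 -0.24] [-1.01 -0.03 -0.66  0.66  0.75 -0.39]
2.75 [-0.89  0.06 -0.73  0.41  0.71 -0.64] [-1.01 -0.03 -0.66  0.66  0.75 -0.79]
3.14 [-0.89  0.06 -0.73  0.41  0.71 -1.03] [-1.01 -0.03 -0.66  0.66  0.75 -1.18]
3.53 [-0.89  0.06 -0.73  0.41  0.71 -1.42] [-1.01 -0.03 -0.66  0.66  0.75 -1.57]
3.93 [-0.89  0.06 -0.73  0.41  0.71 -1.81] [-1.01 -0.03 -0.66  0.66  0.75 -1.97]
4.32 [-0.89  0.06 -0.73  0.41  0.71 -2.21] [-1.01 -0.03 -0.66  0.66  0.75 -2.36]
4.71 [-0.89  0.06 -0.73  0.41  0.71 -2.6 ] [-1.01 -0.03 -0.66  0.66  0.75 -2.75]
5.11 [-0.89  0.06 -0.73  0.41  0.71 -2.99] [-1.01 -0.03 -0.66  0.66  0.75  3.14]
5.5 [-0.89  0.06 -0.73  0.41  0.71  2.9 ] [-1.01 -0.03 -0.66  0.66  0.75  2.75]
5.89 [-0.89  0.06 -0.73  0.41  0.71  2.51] [-1.01 -0.03 -0.66  0.66  0.75  2.35]
```

```bash
python3 - <<'E'
from h import *
bot.grip(0.0,effort=60)
bot.move_ptp(padp+[0,0,70],DOWN)
bot.movel(padp+[0,0,8],max_speed=100); s=bot.get_state(); print(s["t"],s["tcp_pos"],s["contact_force"])
hit=bot.movel(padp+[0,0,-26],max_speed=25,threshold=20); s=bot.get_state(); print(hit,s["t"],s["tcp_pos"],s["contact_force"])
bot.dwell(.4); s=bot.get_state(); print(s["tcp_pos"],s["contact_force"])
cv2.imwrite("pics/press.png",imaging.capture("scene"))
bot.movel(padp+[0,0,70],max_speed=120); s=bot.get_state(); print(s["t"],s["tcp_pos"],s["contact_force"])
cv2.imwrite("pics/after.png",imaging.capture("scene"))
a=[cv2.resize(cv2.imread(f"pics/{k}.png")[160:280,310:460],None,fx=2.6,fy=2.6,interpolation=cv2.INTER_CUBIC) for k in("press","after")]
cv2.imwrite("pics/pa.png",np.hstack(a))
E
```

```text
2.9417 [443.76218112 235.48180268  56.35366594] [0.21571254 0.14482502 1.34795719]
True 3.8833 [441.68501195 235.52970156  32.18609389] [-2.75788524 -1.43700715 10.04353269]
[441.70455282 235.54928351  32.16228386] [-1.81591444 -1.11546496 11.18495136]
5.2083 [442.89763813 234.87767037 117.11911702] [-0.27075478 -0.46163628 -0.14342304]
```

View pics/pa.png

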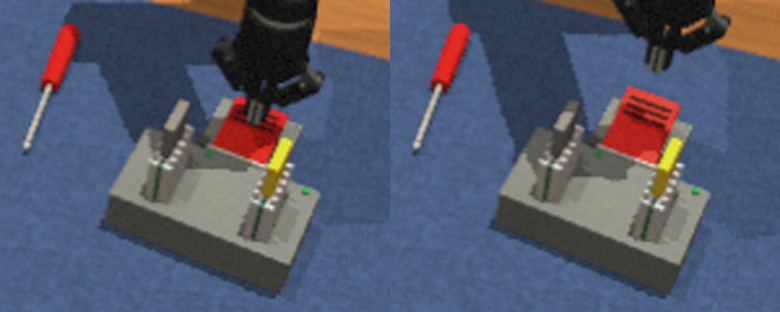

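The first press halted at z = 32.2 mm, the predicted stop height, and held 11 N (9 N is needed). The paddle is back up. I'll press once more, a bit harder, to confirm the stop is rigid, then grasp and lift.

```bash
python3 - <<'E'
from h import *
bot.movel(padp+[0,0,8],max_speed=120)
hit=bot.movel(padp+[0,0,-22],max_speed=20,threshold=32)
bot.dwell(.4); s=bot.get_state(); print(hit,s["t"],s["tcp_pos"],s["contact_force"])
bot.movel(padp+[0,0,130],max_speed=150)
bot.grip(1.0)
g=tabc+[0,0,UP-19]
bot.move_ptp(g+[0,0,65],DOWN)
bot.movel(g+[0,0,0],max_speed=80,threshold=12); s=bot.get_state(); print(s["t"],s["tcp_pos"],s["contact_force"])
for n_ in("scene","top"): cv2.imwrite(f"pics/g_{n_}.png",imaging.capture(n_))
a=cv2.imread("pics/g_scene.png")[160:280,340:490]; b=cv2.imread("pics/g_top.png")[140:260,170:320]
cv2.imwrite("pics/g.png",np.hstack([cv2.resize(x,None,fx=2.6,fy=2.6,interpolation=cv2.INTER_CUBIC) for x in(a,b)]))
E
```

```text
True 7.475 [441.68453492 235.52322942  32.11251949] [-2.38332398 -0.35501628 11.84514399]
10.9917 [587.7476186  271.17040036 113.53830309] [ 0.24662964 -0.71305503  0.56028588]
```

View pics/g.png

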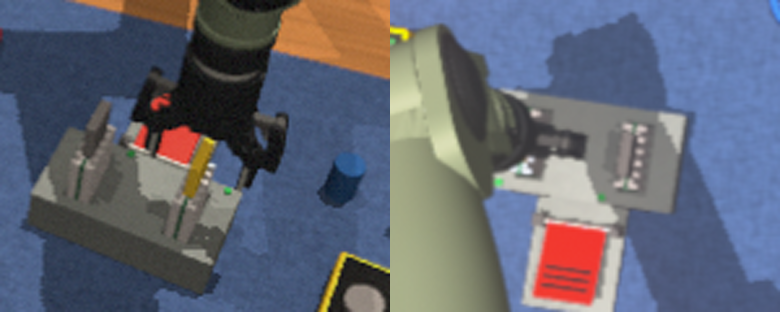

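Both presses ended at the same 32.1 mm, so the stop was reached. The yellow tab now sits between the open fingers. Gripping and lifting straight up.

```bash
python3 - <<'E'
from h import *
def p(l): s=bot.get_state(); print(l,round(s["t"],2),s["tcp_pos"].round(1),s["contact_force"].round(1),round(s["opening"],3),s["gripper_force"])
bot.grip(0.0,effort=70); p("grip")
g=tabc+[0,0,UP-19]
bot.movel(g+[0,0,60],max_speed=50); p("up60")
bot.movel(g+[0,0,170],max_speed=120); p("up")
bot.dwell(.3)
bot.movel(endpos(70),rot=endrot(np.pi/2),max_speed=110); p("pre")
bot.dwell(.3); 
for n_ in("scene","top"): cv2.imwrite(f"pics/e_{n_}.png",imaging.capture(n_))
a=cv2.imread("pics/e_scene.png")[70:300,180:440]; b=cv2.imread("pics/e_top.png")[110:340,290:550]
cv2.imwrite("pics/e.png",np.hstack([cv2.resize(x,None,fx=1.53,fy=1.53*1.5 if 0 else 1.53,interpolation=cv2.INTER_CUBIC) for x in(a,b)]))
E
```

```text
grip 11.76 [587.5 271.2 113.2] [0.1 1.  1.2] 0.134 68.50000977516174
up60 13.11 [587.  270.9 172.5] [ 0.  -0.7 -1.5] 0.134 68.17122101783752
up 14.18 [586.9 270.9 282. ] [-1.6  0.1 -2.2] 0.135 68.17627429962158
pre 19.26 [ 469.8 -223.9  308.1] [ 0.5  0.1 -1.7] 0.133 68.2847535610199
```

View pics/e.png

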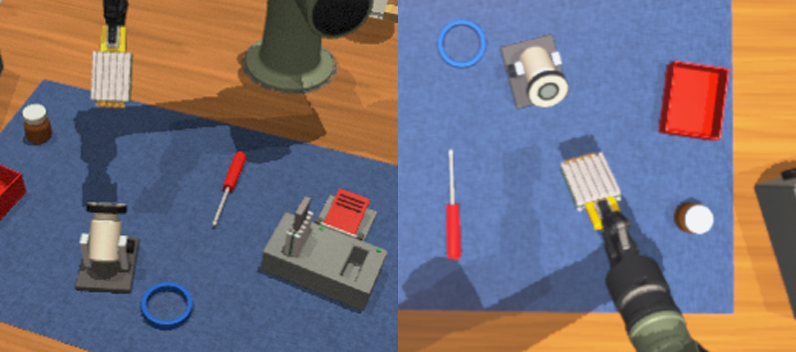

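The module is held, tipped over and lined up with the scope. The other bay is undisturbed. I'll move it in along the lens axis and compare a wireframe with the pictures.

```bash
cat > chk.py <<'E'
from h import *
bot.dwell(.5); s=bot.get_state(); print(s["t"],s["tcp_pos"],endpos(),s["contact_force"])
Rt=R.from_euler('xyz',s["orientation"])*R.from_euler('x',np.pi)   # module axes: z away from lens; x,y
o=s["tcp_pos"]-(118+UP-19)*Rt.apply([0,0,1])
print("edge-focus in scope axes: off",(o-focus).round(1),"tilt deg",np.degrees(np.arccos(Rt.apply([0,0,1])@n)))
def box(x,y,z): return [[a*x/2,b*y/2,z] for a,b in((1,1),(1,-1),(-1,-1),(-1,1))]
W=[box(50,6,0),box(70,24,10),box(70,24,95),box(44,12,141)]
ims=[]
for nm,(x0,y0) in {"scene":(205,120),"top":(355,135)}.items():
    im=imaging.capture(nm); k=4; im=cv2.resize(im[y0:y0+120,x0:x0+98],None,fx=k,fy=k,interpolation=cv2.INTER_CUBIC)
    im2=im.copy()
    for w in W: cv2.polylines(im2,[((proj(nm,o+Rt.apply(w))-[x0,y0]+.5)*k).astype(int)],True,(255,0,255),1,cv2.LINE_AA)
    cv2.line(im2,*[tuple(int(v) for v in ((q-[x0,y0]+.5)*k)) for q in proj(nm,[lens,focus])],(0,255,0),1)
    ims.append(im2)
cv2.imwrite("pics/chk.png",np.hstack(ims))
E
python3 - <<'E'
from h import *
bot.movel(endpos(0),rot=endrot(np.pi/2),max_speed=40)
import runpy; runpy.run_path("chk.py")
E
```

```text
22.0583 [ 517.4159363  -210.64985235  258.55230563] [ 517.40997651 -210.62972502  258.54267658] [-0.38956129  0.61661642 -1.46373677]
edge-focus in scope axes: off [ 0. -0.  0.] tilt deg 0.0034004815075164155
```

View pics/chk.png

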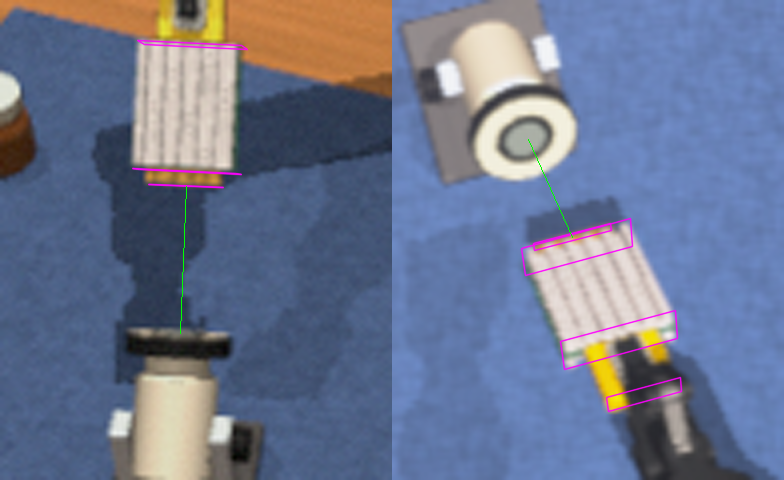

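The pose looks right, but the module may be slightly rotated or shifted in the grip, so I'll measure its corners in a clean enlargement.

```bash
python3 - <<'E'
from h import *
o=[]
for nm,(x0,y0) in {"scene":(228,118),"top":(480,183)}.items():
    if nm=="top": x0-=98  # crop col 355+ (480-392... )/4
    im=np.mean([imaging.capture(nm).astype(float) for _ in range(4)],0).astype(np.uint8); cv2.imwrite(f"pics/avg_{nm}.png",im)
    print(nm,x0,y0); o.append(cv2.resize(im[y0:y0+60,x0:x0+50],None,fx=8,fy=8,interpolation=cv2.INTER_CUBIC))
cv2.imwrite("pics/z.png",np.hstack(o))
E
```

```text
scene 228 118
top 382 183
```

View pics/z.png

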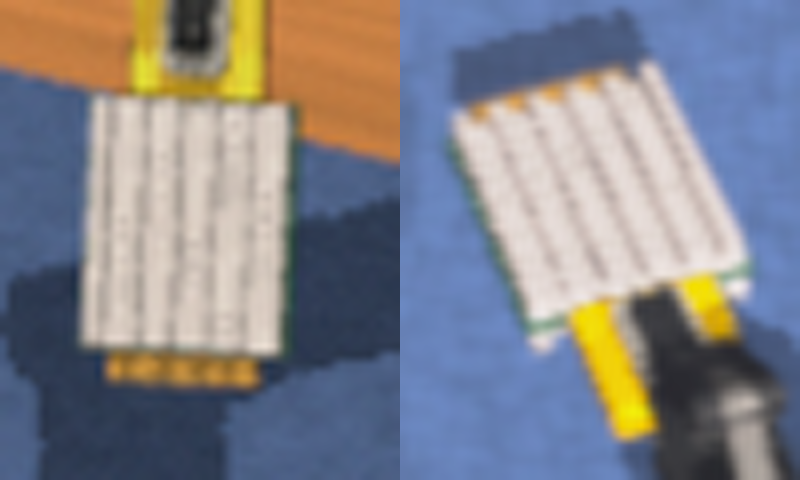

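```bash
cat > mfit.py <<'E'
from h import *
from scipy.optimize import least_squares
s=bot.get_state(); Rt=R.from_euler('xyz',s["orientation"])*R.from_euler('x',np.pi)
o=s["tcp_pos"]-(118+UP-19)*Rt.apply([0,0,1])
sy=np.sign(Rt.apply([0,1,0])[2]); sx=np.sign(Rt.apply([1,0,0])[1])  # upper face; +y(world)=image left in top, right in scene
Zs=(np.array([[93,96],[295,104],[283,355],[81,347],[106,383],[258,388]])+.5)/8-.5+[228,118]
Zt=(np.array([[55,115],[255,65],[348,260],[130,318]])+.5)/8-.5+[382,183]
def pts(w):
    L,Rr=sx*w,-sx*w; y=12*sy
    S=[[Rr,y,95],[L,y,95],[L,y,10],[Rr,y,10],[-sx*25,3*sy,0],[sx*25,3*sy,0]]
    Tt=[[L,y,10],[Rr,y,10],[Rr,y,95],[L,y,95]]
    return np.array(S,float),np.array(Tt,float)
def f(p,full=False):
    S,Tt=pts(p[6]); q=Rt*R.from_rotvec(p[:3]); oo=o+Rt.apply(p[3:6])
    e=np.r_[proj("scene",oo+q.apply(S))-Zs,proj("top",oo+q.apply(Tt))-Zt]
    return e if full else np.r_[e.ravel(),p[:3]/.1,p[3:6]/8]   # weak prior
p0=np.r_[np.zeros(6),35]; print("before",f(p0,True).round(1).tolist())
r=least_squares(f,p0,x_scale=[.1]*3+[5]*3+[5]); p=r.x
print("after",f(p,True).round(1).tolist()); print("rot deg",np.degrees(p[:3]).round(2),"shift",p[3:6].round(2),"w",p[6].round(1))
J=r.jac; print("sd",np.sqrt(np.diag(np.linalg.inv(J.T@J))).round(3)*.4)
E
python3 mfit.py
```

```text
before [[-0.2, 0.1], [0.5, 0.4], [0.5, 0.9], [-0.1, 0.6], [1.0, 0.1], [0.3, 0.4], [-1.7, -0.4], [0.6, -1.5], [0.3, -2.9], [-1.1, -2.4]]
after [[0.6, -0.1], [-0.0, 0.1], [-0.3, 0.3], [0.3, 0.0], [0.7, -0.3], [0.0, 0.0], [-0.3, 0.3], [0.7, -0.4], [0.4, -0.2], [0.3, -0.2]]
rot deg [-3.46  0.13 -0.14] shift [-1.06  1.49  0.83] w 33.3
sd [0.0148 0.0064 0.0188 0.4996 1.0832 0.4292 0.3732]
```

The large residuals come from mislabelled corners. At the tab end in the top view I picked the fin/board junction (y≈1–2 mm), not the outer fin edge. Refitting with that corrected, and with the module held fixed across the pads.

```bash
sed -i 's/\[Rr,y,95\],\[L,y,95\]\]$/[Rr,1.5*sy,95],[L,1.5*sy,95]]/' mfit.py; python3 mfit.py
```

```text
before [[-0.2, 0.1], [0.5, 0.4], [0.5, 0.9], [-0.1, 0.6], [1.0, 0.1], [0.3, 0.4], [-1.7, -0.4], [0.6, -1.5], [0.6, 0.2], [-0.7, 0.7]]
after [[0.2, -0.3], [-0.4, 0.1], [-0.4, 0.6], [0.3, 0.2], [0.7, -0.5], [0.1, -0.0], [-0.4, -0.0], [0.5, -0.6], [0.1, 0.2], [0.2, 0.2]]
rot deg [2.57 0.47 0.15] shift [-1.1   2.18  1.46] w 33.2
sd [0.0152 0.0068 0.018  0.4984 1.0444 0.4468 0.3708]
```

With the corrected labels, the picture agrees with the commanded pose to about 2 mm and 1–2°, which is the limit of the calibration. The arm is still and the grip is holding, so I'm handing in.

```bash
python3 - <<'E'
from bench import bot
s=bot.get_state(); print(s["t"],s["gripper_force"],abs(s["joint_velocities"]).max()); print(bot.sign_off())
E
```

```text
22.5583 68.28266501426697 0.000993405770872894
the job is handed in; nothing more can be done
None
```

I pressed the paddle down to its stop (twice, to be sure) and let it spring back, then drew the yellow-tabbed module out and handed the job in at 22.6 s with the module gripped motionless, its connector edge facing the lens about 100 mm away, on its axis to about 2 mm and 1–3° by the cameras.

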